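# Half-turn the bayonet lid of the sugar bowl and hold it short of the click

### The job

Take the lid off the tray and set it on whichever of the two hexagonal bowls holds the sugar cubes, with its two lugs down through the notches so that it sits flat on the mouth. Then turn it clockwise, seen from above, half-way to its lock (about 40 degrees), never so far that it clicks. Finish still gripping it there, seated and steady, so that I can check the rim before it is locked; leave the teapot, the glasses and the spoon where they are.

Things in the scene. Friction and masses are not known exactly. Their poses are not given: they have to be found in the camera images.
- lid_mid (a point): Loose bayonet lid, about 0.14 kg, upright on the tray. Point: middle of its dark wooden bar grip, 56 mm long (x), 12 thick (y), 30 high, on a steel disc 72 mm across and 5 thick whose top is 15 mm below this point. Seated on a bowl this point is 20 mm above the mouth point, with 3 mm of play upwards; resting on lugs that missed the notches it is 14 mm higher. Same after half a turn.
- lid_foot (a point): Centre of the lid's underside, 36 mm below lid_mid, on the tray at the start; axes as lid_mid. Below the disc is a round plug, 52 mm across (55 just under the disc), foot tapered, 16 mm deep. Two lugs 12 mm wide, in line with the bar, stick out along +x and -x to radius 34 mm, 2 to 7 mm above this point; the disc hides them from above.
- bowl_a_mouth (a point): Hexagonal blue ceramic bowl a, 90 mm across flats, 70 mm high, fixed to the tray. Point: centre of its mouth, at the top face of its 6 mm thick flange; z up. The mouth is a round hole of radius 29 mm with two opposite notches along +x and -x of this point, 18 mm wide, out to radius 38 mm. Holds the sugar or the walnuts, which stay clear below the lid.
- bowl_b_mouth (a point): Bowl b, made like bowl a, same point and axes. In both, lugs passed through the notches turn freely under the flange, clockwise from above only (a stop bars the other way). From about 65 degrees a lug meets a small sprung catch, which clicks in at 80 degrees, by the end stop; half-way is 40 degrees.
- sugar_mid (a point): A heap of three white 18 mm sugar cubes, one on top of two, in one of the two bowls; this point is its centre, 18 mm above the bowl's inner floor and within 5 mm of the bowl's axis.
- walnuts_mid (a point): Three walnuts, 26 mm each, in the other bowl; this point is at their centre, 13 mm above that bowl's floor.
- tray: Round copper-look tray, 548 mm across with a 15 mm high rolled rim, fixed. Origin at the centre of its underside; its surface is 6 mm above the origin.
- teapot: Empty metal teapot, 100 mm across the belly, 115 mm high, spout reaching 80 mm along its x and handle 78 mm along -x; loose, stands at the far side of the tray. Origin at the centre of its underside.
- glass_1: Tea glass, 54 mm across, 78 mm high, loose, near left of the tray. Origin at the centre of its underside.
- glass_2: A second, equal tea glass, far right of the tray. Origin at the centre of its underside.
- spoon: Steel spoon, 120 mm long along its x, loose, lying near right on the tray.

How it is judged (in metres and radians):
On the way, in this order (a step that is already met when the one before it is completed fails the run):
1. the lid is held up off the tray (z of lid_mid in the frame of tray above 0.06 m and contact force between the fingers and lid above 1 N), for 0.1 s.
2. the lid sits flat on the bowl with the sugar, its lugs in the notches, not yet turned (((horizontal distance between sugar_mid and bowl_a_mouth below 0.03 m and horizontal distance between lid_mid and bowl_a_mouth below 0.005 m and z of lid_mid in the frame of bowl_a_mouth below 0.0245 m and angle between lid_mid's own z axis and vertical below 0.09 rad and angle between the x axis of lid_mid and the x axis of bowl_a_mouth, either way round below 0.2 rad) or (horizontal distance between sugar_mid and bowl_b_mouth below 0.03 m and horizontal distance between lid_mid and bowl_b_mouth below 0.005 m and z of lid_mid in the frame of bowl_b_mouth below 0.0245 m and angle between lid_mid's own z axis and vertical below 0.09 rad and angle between the x axis of lid_mid and the x axis of bowl_b_mouth, either way round below 0.2 rad))), for 0.05 s.
At the end, for the whole second after the job is handed in: The lid is seated on the bowl with the sugar cubes (within 5 mm of its axis, raised under 4.5 mm, tilted under 5 degrees), turned 28 to 52 degrees from the notches, gripped with over 1.5 N, at rest; teapot, glasses and spoon within 30 mm of their start (((horizontal distance between sugar_mid and bowl_a_mouth below 0.03 m and horizontal distance between lid_mid and bowl_a_mouth below 0.005 m and z of lid_mid in the frame of bowl_a_mouth below 0.0245 m and angle between lid_mid's own z axis and vertical below 0.09 rad and angle between the x axis of lid_mid and the x axis of bowl_a_mouth, either way round between 0.49 and 0.91 rad) or (horizontal distance between sugar_mid and bowl_b_mouth below 0.03 m and horizontal distance between lid_mid and bowl_b_mouth below 0.005 m and z of lid_mid in the frame of bowl_b_mouth below 0.0245 m and angle between lid_mid's own z axis and vertical below 0.09 rad and angle between the x axis of lid_mid and the x axis of bowl_b_mouth, either way round between 0.49 and 0.91 rad)) and contact force between the fingers and lid above 1.5 N and angular speed of lid below 0.08 rad/s and linear speed of lid below 0.02 m/s and distance of each of teapot, glass_1, glass_2, spoon from where it was at the start of the episode below 0.03 m); the arm keeps its last pose, push and grip.
It fails at once if the lid is turned so far (over 64 degrees) that it reaches the catch ((horizontal distance between lid_mid and bowl_a_mouth below 0.006 m and z of lid_mid in the frame of bowl_a_mouth below 0.0245 m and angle between the x axis of lid_mid and the x axis of bowl_a_mouth, either way round above 1.117 rad) or (horizontal distance between lid_mid and bowl_b_mouth below 0.006 m and z of lid_mid in the frame of bowl_b_mouth below 0.0245 m and angle between the x axis of lid_mid and the x axis of bowl_b_mouth, either way round above 1.117 rad)).
It fails at once if the teapot, a glass or the spoon is shifted by more than 30 mm (distance of any of teapot, glass_1, glass_2, spoon from where it was at the start of the episode above 0.03 m).
It also fails if it takes over 43 s, if anything falls off the work surface, if the arm or the gripper's body presses on something with over 40 N, if the wrist force passes 120 N, or if a joint passes its speed limit or range.

### The arm

A 6-joint arm with a two-finger parallel gripper is mounted at the origin on the work surface. World frame = base frame: x ahead of the robot, y to its left, z up, the work surface at z = 0. Lengths are in mm, angles in rad, forces in N, time in s.
With the tool pointing down it reaches from about 400 to 825 mm from the base axis. Payload 7 kg.
Tool frame: the origin (TCP) lies midway between the tips of the shut fingers; the grasp point (between the pads) lies 19 mm behind it; z points along the fingers, y is the direction in which the jaws open and shut (so a half turn about z gives the same grasp; the last joint's range is limited). The gripper opens to 88 mm and grips with 3 to 60 N. Pads are 19 mm wide; open, the fingers measure 130 mm over their backs; the gripper's body (78 mm by 193 mm) begins 47 mm behind the grasp point.
Start: joints at [-1.054, 0.359, 0.012, 0, -1.224, -0.288], TCP at [153.071, -657.392, 226.561] pointing down, gripper open.
Joint ranges: [-3.07, 3.07], [-1.43, 2.12], [-1.02, 1.25], [-3.03, 1.67], [-3.05, -0], [-3.03, 3.03]. Speed limits (rad/s): [2.39, 2.39, 3.01, 3.14, 3.14, 3.14].

### API

Orientations are given as a rotation vector (axis times angle).
In Python, from workcell import ctrl gives the robot as it stands. The module is installed in compiled form; this text tells all that it offers.
- The arm moves only by the tool send_rows, never from a script. Its argument "steps" is a list that holds one entry, the list of rows, each a list of 6 numbers: the shift along the world's x, y, z each as a share of 0.3 m, from -1 to 1, then the turn, a rotation vector about the world's x, y, z each as a share of 180 degrees, from -1 to 1. A call has 1 to 8 rows; each row is the pose to reach, as a shift and turn from the pose measured when the call began, turning the shorter way round; what a row does not reach only later rows make up. A row lasts 1/10 s, in which the tool goes at most 50 mm and 8.59 degrees, less where a joint would pass 70% of its speed; a pose out of reach is approached as far as the arm can. A call with a number of a shift or a turn outside -1 to 1 is refused whole. A call with a gripper value outside its range is refused whole. "grip" is the opening, from 0 (shut) to 1 (fully open), set as the call begins (left out, the last holds). The fingers move at their own pace and stop on an object; "newtons" is the grip in N (left out, the last holds). Time passes only in rows, so rows that repeat a pose let the fingers close. It gives the time, the measured TCP pose, the force and the opening at its end, in the units of the state.
- ctrl.state(): the state, without advancing time (a new reading comes with each control period).
- ctrl.camera(name): name is "scene" or "side" or "wrist"; returns a dict with "color" (480x640x3 uint8, red, green, blue), "range_z" (480x640 float32, mm along the optical axis (not along the pixel's ray), 0 where there is no reading), "intrinsics" (3x3 intrinsics, pixels), "dist" ([k1, k2, p1, p2, k3] as OpenCV has them; the pictures are not rectified), "rvec" (rotation vector, rad) and "tvec" (3), from world to camera coordinates, as OpenCV has them; the wrist camera has in their place "hand_eye" (4x4, takes a point from camera to tool coordinates, whose origin is the TCP and whose axes are the flange's). Camera axes: x right, y down, z forward; pixel columns grow to the right and rows downward; lengths in mm; the calibration is good to about 2 mm. A picture is of the moment at which its call begins: read the wrist's pose just before it.
- ctrl.close_job(): hands the job in, once; it reports no verdict.
Trained networks look in a picture, given as the dict that the camera call returned (one of the last four; its "shot" number tells which), for a name from the list of things; names that differ only in an ending like _2 or _b are one class to them, and where a whole thing is asked for, a point or a joint stands for the part that bears it (a point fixed in the world has none). Each returns a list of dicts, best first, with "confidence" (0 to 1); they miss things now and then, are a little off and sometimes report something else, mostly with a low value. They report only what shows in the picture. A call takes as long as a camera call.
- ctrl.outline_of(picture, name): "region" (480x640 bool, what is visible of it) and "extent" ([centre column, centre row, width, height] in pixels, round what is visible of it).
The state is a dict: "time": time; "joint_positions": joint angles; "qd": joint speeds; "joint_efforts": joint torques, N m; "tool_pos": TCP position; "eef_rot": TCP orientation; "wrist_force": force on the tool from outside, world axes, zero at the start; "torque": the same for the moment, N m; "opening": opening from 0.0 (shut) to 1.0 (fully open).
Only numpy, scipy, OpenCV 4.12 (cv2) and the standard library are available. Lean on these libraries where they do the work, as an engineer would, in place of code of your own. Each camera call takes 0.05 s, during which the arm holds its last target.

## Working session

There is one attempt and no reset: what is moved stays moved. The work goes in short steps, Python scripts to look and compute and a tool call to move; the robot and the scene stay as the last step left them, time stands still between calls to the robot, and variables do not carry over. Pictures are saved under pics/ and viewed, and the job is handed in when it is done.

Besides the shell and the picture viewer there is one more tool, called after "Emit:" by a JSON object that holds its "name" and its "arguments". send_rows: Moves the arm, as the interface text tells. Shift numbers are shares of 0.3 m and turn numbers shares of 180 degrees, none past 1 either way. Its arguments: {"type":"object","properties":{"steps":{"type":"array"},"grip":{"type":"number"},"newtons":{"type":"number"}},"required":["steps"]}

```bash
mkdir -p pics; cat > h.py <<'E'
import numpy as np, cv2, pickle
from workcell import ctrl
from scipy.spatial.transform import Rotation as R
def save(p,n): cv2.imwrite('pics/'+n+'.png',cv2.cvtColor(p['color'],cv2.COLOR_RGB2BGR))
def T_wc(p,st):
    if 'rvec' in p and p['rvec'] is not None:
        r=R.from_rotvec(np.ravel(p['rvec'])).as_matrix(); T=np.eye(4);T[:3,:3]=r.T;T[:3,3]=-r.T@np.ravel(p['tvec']);return T
    T=np.eye(4);T[:3,:3]=R.from_rotvec(st['eef_rot']).as_matrix();T[:3,3]=st['tool_pos'];return T@np.array(p['hand_eye'])
def rays(p,uv):
    return cv2.undistortPoints(np.array(uv,float).reshape(-1,1,2),p['intrinsics'],np.array(p['dist'],float)).reshape(-1,2)
def cloud(p,st):
    v,u=np.mgrid[0:480,0:640]; xy=rays(p,np.stack([u.ravel(),v.ravel()],1)).reshape(480,640,2)
    z=p['range_z']; P=np.dstack([xy[...,0]*z,xy[...,1]*z,z]); T=T_wc(p,st)
    W=P@T[:3,:3].T+T[:3,3]; W[z<=0]=np.nan; return W
def atz(p,st,uv,z):
    T=T_wc(p,st); d=np.c_[rays(p,uv),np.ones(len(np.reshape(uv,(-1,2))))]@T[:3,:3].T
    return T[:3,3]+d*((z-T[2,3])/d[:,2])[:,None]
E
cat > a.py <<'E'
from h import *
st=ctrl.state(); print({k:np.round(v,3) for k,v in st.items()})
for n in ['scene','side','wrist']:
    p=ctrl.camera(n); save(p,n+'0'); W=cloud(p,st); pickle.dump((p,st,W),open(n+'0.pkl','wb'))
    T=T_wc(p,st); print(n,'cam at',T[:3,3].round(),p['intrinsics'][0,0])
    for nm in ['lid_mid','bowl_a_mouth','sugar_mid','walnuts_mid','tray','teapot','glass_1','spoon']:
        try:
            for o in ctrl.outline_of(p,nm)[:3]:
                w=W[o['region']]; w=w[~np.isnan(w[:,0])]
                print(nm,round(o['confidence'],2),np.round(o['extent']),o['region'].sum(),np.median(w,0).round() if len(w) else None, np.percentile(w,[2,98],axis=0).round().tolist() if len(w) else '')
        except Exception as e: print(nm,'err',e)
E
python3 a.py
```

```text
{'time': np.float64(0.0), 'joint_positions': array([-1.054,  0.359,  0.011, -0.   , -1.224, -0.288]), 'qd': array([-0.001, -0.002,  0.   , -0.001, -0.001, -0.   ]), 'joint_efforts': array([ 1.0000e-03, -5.8271e+01,  2.9305e+01,  6.9970e+00,  7.0000e-03,
       -0.0000e+00]), 'tool_pos': array([ 152.952, -656.957,  225.637]), 'eef_rot': array([ 3.580e-01, -3.121e+00, -3.000e-03]), 'wrist_force': array([ 1.231, -0.742, -0.492]), 'torque': array([-0.04 , -0.007, -0.004]), 'opening': np.float64(0.998)}
scene cam at [ 903. -497.  868.] 561.5834519356879
lid_mid 0.57 [237. 252.  39.  33.] 1053 [497. -22.  29.] [[460.0, -49.0, 9.0], [526.0, 15.0, 60.0]]
bowl_a_mouth 0.61 [338. 241.  51.  64.] 2571 [655.  68.  60.] [[612.0, 38.0, 12.0], [700.0, 128.0, 80.0]]
sugar_mid 0.17 [236. 252.  39.  36.] 1015 [497. -22.  29.] [[463.0, -48.0, 14.0], [526.0, 14.0, 60.0]]
walnuts_mid 0.76 [271. 349.  25.  21.] 335 [ 648. -167.   37.] [[631.0, -181.0, 16.0], [674.0, -152.0, 43.0]]
tray 0.76 [275. 307. 309. 266.] 49368 [577. -78.   8.] [[339.0, -290.0, 4.0], [837.0, 209.0, 16.0]]
teapot 0.95 [384. 304. 101
[... 802 characters left out ...]
[332.0, -269.0, 4.0], [820.0, 223.0, 16.0]]
teapot 0.77 [248. 222.  82.  54.] 2655 [764.  16.  71.] [[710.0, -67.0, 7.0], [840.0, 40.0, 109.0]]
teapot 0.53 [347. 256. 280. 206.] 33884 [551.  32.   7.] [[332.0, -267.0, 4.0], [820.0, 222.0, 16.0]]
teapot 0.4 [393. 243.  41.  30.] 922 [491.  -9.  29.] [[458.0, -28.0, 8.0], [523.0, 18.0, 59.0]]
glass_1 0.9 [268. 176.  23.  43.] 888 [ 762. -139.   61.] [[740.0, -180.0, 10.0], [787.0, -128.0, 85.0]]
glass_1 0.6 [395. 309.  37.  52.] 1398 [487. 163.  58.] [[463.0, 130.0, 8.0], [510.0, 180.0, 85.0]]
spoon 0.6 [408. 184.  36.  40.] 497 [ 465. -225.   18.] [[435.0, -263.0, 7.0], [499.0, -155.0, 27.0]]
wrist cam at [  81. -675.  383.] 349.3759070870062
```

View pics/scene0.png

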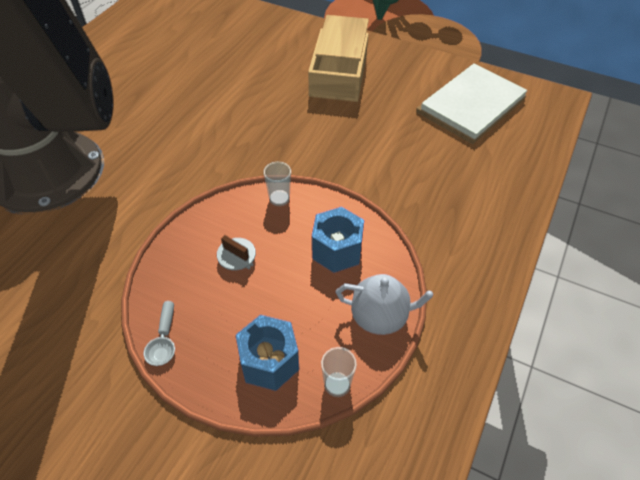

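View pics/side0.png

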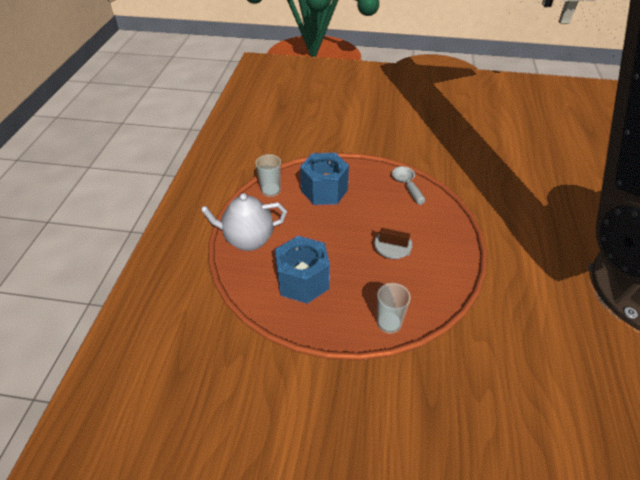

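```bash
cat > b.py <<'E'
from h import *
for n in ['scene0','side0']:
    p,st,W=pickle.load(open(n+'.pkl','rb'))
    hsv=cv2.cvtColor(p['color'],cv2.COLOR_RGB2HSV)
    for nm,c in [('lid',(490,-15)),('A',(650,90)),('B',(650,-165))]:
        d=np.hypot(W[...,0]-c[0],W[...,1]-c[1])<60
        z=W[...,2]; w=W[d&(z>5)]; print(n,nm,np.histogram(w[:,2],bins=range(0,110,5))[0])
    ms=(W[...,2]>70)&(W[...,2]<84)
    for nm,c in [('A',(650,90)),('B',(650,-165))]:
        d=(np.hypot(W[...,0]-c[0],W[...,1]-c[1])<62)&ms; w=W[d]
        print(nm,len(w),np.median(w[:,2]),w.min(0),w.max(0))
        r=cv2.minAreaRect(w[:,:2].astype(np.float32)); print(r)
    d=(np.hypot(W[...,0]-490,W[...,1]+15)<45)&(W[...,2]>35); w=W[d]; r=cv2.minAreaRect(w[:,:2].astype(np.float32)); print('bar',r,w[:,2].max())
    for nm,(u,v) in {'A':(338,241) if n=='scene0' else (301,270),'L':(237,252) if n=='scene0' else (391,243),'B':(271,349) if n=='scene0' else (300,190)}.items():
        cv2.imwrite(f'pics/{n}_{nm}.png',cv2.cvtColor(cv2.resize(p['color'][v-45:v+45,u-50:u+50],None,fx=7,fy=6,interpolation=cv2.INTER_CUBIC),cv2.COLOR_RGB2BGR))
E
python3 b.py
```

```text
scene0 lid [   0 1355  145    1   35  548  111   42   41   39   47  149   19    0
    0    0    0    0    0    0    0]
scene0 A [  0 490 166 154 118 126 125 143 149 141 186 113 100  97 193 944  20   0
   0   0   0]
scene0 B [   0  709  240  280  130  133  191  307  194  113  100   93   91   97
  285 1363   27    0    0    0    0]
A 1157 76.87302891107174 [602.54576135  37.92549582  70.01929278] [703.06651135 135.61413145  81.47098568]
((652.3174438476562, 86.62896728515625), (90.14501953125, 103.35704040527344), 17.824413299560547)
B 1675 76.67776550218196 [ 600.72078817 -219.18467293   70.01157031] [ 701.23759888 -120.77657504   81.22216543]
((651.0880737304688, -170.56434631347656), (89.92280578613281, 102.80404663085938), 40.98632049560547)
bar ((493.726318359375, -17.071762084960938), (13.530560493469238, 58.99445343017578), 80.79131317138672) 61.596810721780685
side0 lid [   0 1247   26    0   46  423   54   56   55   54   49  151    1    0
    0    0    0    0    0    0    0]
side0 A [  0 720 126 137 135 139 147 158 160 183 167 128 113 125 295 896   1   0
   0   0   0]
side0 B [  0 436  83  83  83 111 124 147 132 132 131 125 123 107 222 514   1   0
   0   0   0]
A 1192 76.09491070519829 [599.20892504  37.4502451   70.01633767] [699.1022104  136.03812517  80.04363468]
((649.0252685546875, 86.24690246582031), (90.12720489501953, 102.59892272949219), 17.980377197265625)
B 737 75.8567980153532 [ 597.92632208 -221.08189594   70.02493929] [ 697.92988438 -119.76943993   80.2584739 ]
((647.3011474609375, -169.2154083251953), (91.19255065917969, 102.74009704589844), 39.45306396484375)
bar ((490.4678955078125, -14.276382446289062), (15.981042861938477, 56.049922943115234), 80.27955627441406) 60.035925334875856
```

```bash
python3 - <<'E'
from h import *
p,st,W=pickle.load(open('wrist0.pkl','rb')); print(np.array(p['hand_eye']).round(3)); print(p['intrinsics'].round(1),p['dist'])
a=cv2.imread('pics/scene0_A.png');b=cv2.imread('pics/side0_A.png');w=cv2.imread('pics/wrist0.png')
s=lambda i:cv2.resize(i,(266,220))
cv2.imwrite('pics/m1.png',np.hstack([s(a),s(b),s(w)]))
E
```

```text
[[   0.      -0.961   -0.275   73.893]
 [   1.       0.       0.      -0.774]
 [  -0.      -0.275    0.961 -157.512]
 [   0.       0.       0.       1.   ]]
[[349.4   0.  321.6]
 [  0.  349.4 238.1]
 [  0.    0.    1. ]] [-0.05215099  0.          0.          0.          0.        ]
```

View pics/m1.png

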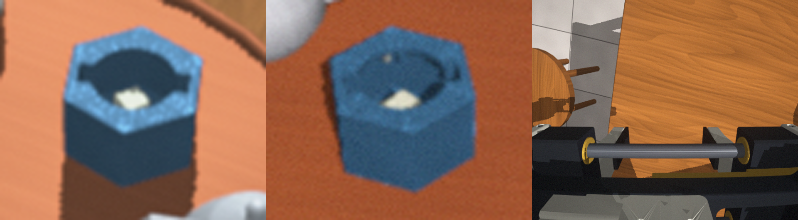

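Emit:
{"name": "send_rows", "arguments": {"steps": [[[0.8, 1, -0.03, 0, 0, -0.124], [0.8, 1, -0.03, 0, 0, -0.124], [0.8, 1, -0.03, 0, 0, -0.124], [0.8, 1, -0.03, 0, 0, -0.124], [0.8, 1, -0.03, 0, 0, -0.124], [0.8, 1, -0.03, 0, 0, -0.124], [0.8, 1, -0.03, 0, 0, -0.124], [0.8, 1, -0.03, 0, 0, -0.124]]]}}

```text
time: 2.15
tool_pos: [394.5, -355.2, 218.0]
eef_rot: [0.25, 3.131, -0.0]
wrist_force: [-0.3, -0.2, -0.2]
opening: 0.994
```

Emit:
{"name": "send_rows", "arguments": {"steps": [[[0.9, 1, 0, 0, 0, 0], [0.9, 1, 0, 0, 0, 0], [0.9, 1, 0, 0, 0, 0], [0.9, 1, 0, 0, 0, 0], [0.9, 1, 0, 0, 0, 0], [0.9, 1, 0, 0, 0, 0], [0.9, 1, 0, 0, 0, 0], [0.9, 1, 0, 0, 0, 0]]]}}

```text
time: 2.95
tool_pos: [661.6, -58.0, 218.2]
eef_rot: [0.25, 3.13, -0.0]
wrist_force: [1.2, -1.2, -0.3]
opening: 0.998
```

Emit:
{"name": "send_rows", "arguments": {"steps": [[[0.3, 0.4, -0.05, 0, 0, 0], [0.3, 0.4, -0.05, 0, 0, 0], [0.3, 0.4, -0.05, 0, 0, 0], [0.3, 0.4, -0.05, 0, 0, 0], [0.3, 0.4, -0.05, 0, 0, 0]]]}}

```text
time: 3.45
tool_pos: [751.7, 63.5, 201.5]
eef_rot: [-0.247, -3.131, 0.002]
wrist_force: [-0.2, -0.8, -0.8]
opening: 1.001
```

```bash
python3 - <<'E'
from h import *
st=ctrl.state(); p=ctrl.camera('wrist'); save(p,'wA'); W=cloud(p,st); pickle.dump((p,st,W),open('wA.pkl','wb'))
print(st['time'],st['tool_pos'],st['eef_rot'])
d=(np.hypot(W[...,0]-650,W[...,1]-86)<62); w=W[d]; print(np.histogram(w[:,2],bins=range(0,100,4)))
E
```

```text
3.45 [751.70675262  63.48498693 201.52884289] [-2.47079513e-01 -3.13141237e+00  1.52550755e-03]
(array([   7, 1532,  149, 3596,   44,   36,   28,  465,  121,   30,   36,
         65,  477,   34,   37,   31,   39,  114, 5837, 1352,    0,    0,
          0,    0]), array([ 0,  4,  8, 12, 16, 20, 24, 28, 32, 36, 40, 44, 48, 52, 56, 60, 64,
       68, 72, 76, 80, 84, 88, 92, 96]))
```

View pics/wA.png

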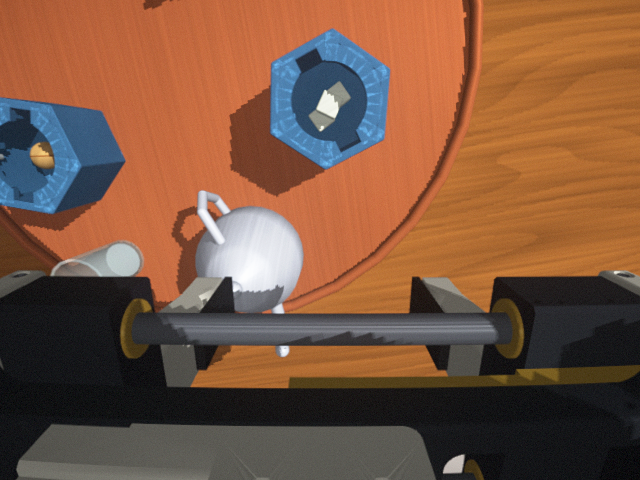

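```bash
cat > fit.py <<'E'
from h import *
from scipy.optimize import minimize
def fitbowl(p,st,W,c0,ztop=76.,yaws=None):
    v,u=np.mgrid[0:480,0:640]; X=atz(p,st,np.stack([u.ravel(),v.ravel()],1),ztop).reshape(480,640,3)
    sel=(np.hypot(X[...,0]-c0[0],X[...,1]-c0[1])<44)&(W[...,2]==W[...,2])
    xy=X[sel][:,:2]; m=(W[sel][:,2]>ztop-5).astype(float)
    def cost(q):
        c,s=np.cos(q[2]),np.sin(q[2]); d=xy-q[:2]; a=d@[c,s]; b=d@[-s,c]
        sig=lambda t:1/(1+np.exp(np.clip(-t/0.7,-50,50)))
        hole=np.maximum(sig(29-np.hypot(a,b)),sig(9-abs(b))*sig(38-abs(a)))
        return np.mean((m-(1-hole))**2)
    best=None
    for y in np.radians(np.arange(0,180,15)):
        r=minimize(cost,[*c0,y],method='Nelder-Mead',options=dict(initial_simplex=np.array([[*c0,y],[c0[0]+4,c0[1],y],[c0[0],c0[1]+4,y],[*c0,y+.2]])))
        if best is None or r.fun<best.fun: best=r
    return best.x,best.fun,m.size
if __name__=='__main__':
    p,st,W=pickle.load(open('wA.pkl','rb'))
    d=(np.hypot(W[...,0]-650,W[...,1]-86)<50)&(W[...,2]>70); w=W[d]; zt=np.median(w[:,2]); print(zt,'hex',cv2.minAreaRect(w[:,:2].astype(np.float32)))
    q,f,n=fitbowl(p,st,W,(650,86),76.); print(q[:2].round(2),np.degrees(q[2])%180,f,n)
    for nm in ('scene0','side0'):
        p,st,W=pickle.load(open(nm+'.pkl','rb')); q,f,n=fitbowl(p,st,W,(650,86),76.); print(nm,q[:2].round(2),np.degrees(q[2])%180,f,n)
E
python3 fit.py
```

```text
75.34512837309879 hex ((650.6083374023438, 84.6142807006836), (90.52181243896484, 98.2027359008789), 78.95146942138672)
[652.85  84.11] 18.489181774926656 0.02376548131734981 10997
scene0 [652.5   85.87] 18.89792176633412 0.039842835130453724 1446
side0 [648.72  87.72] 18.622654296150728 0.041420164898239506 1487
```

Emit:
{"name": "send_rows", "arguments": {"steps": [[[-0.53, -0.33, -0.07, 0, 0, 0], [-0.53, -0.33, -0.07, 0, 0, 0], [-0.53, -0.33, -0.07, 0, 0, 0], [-0.53, -0.33, -0.07, 0, 0, 0], [-0.53, -0.33, -0.07, 0, 0, 0], [-0.53, -0.33, -0.07, 0, 0, 0]]]}}

```text
time: 4.1
tool_pos: [591.6, -38.3, 183.2]
eef_rot: [0.252, 3.128, -0.0]
wrist_force: [0.3, 0.3, -0.2]
opening: 1.0
```

```bash
python3 - <<'E'
from h import *
st=ctrl.state(); p=ctrl.camera('wrist'); save(p,'wL'); W=cloud(p,st); pickle.dump((p,st,W),open('wL.pkl','wb'))
print(st['time'],st['tool_pos'],st['eef_rot'])
n=np.hypot(W[...,0]-492,W[...,1]+15)<50; w=W[n]; print(np.histogram(w[:,2],bins=range(0,70,3)))
hi=n&(W[...,2]>50); w=W[hi]; print('bartop',len(w),w.mean(0),cv2.minAreaRect(w[:,:2].astype(np.float32)))
v,u=np.nonzero(hi); x=atz(p,st,np.c_[u,v],57)[:,:2]; print(x.mean(0),cv2.minAreaRect(x.astype(np.float32)))
hi=n&(W[...,2]>22)&(W[...,2]<33); v,u=np.nonzero(hi|(n&(W[...,2]>33))); x=atz(p,st,np.c_[u,v],27)[:,:2]; print('disc',W[hi][:,2].mean(),cv2.minEnclosingCircle(W[hi][:,:2].astype(np.float32)),cv2.minAreaRect(W[hi][:,:2].astype(np.float32)))
E
```

```text
4.1 [591.61362164 -38.30533753 183.18229626] [ 2.51655086e-01  3.12845128e+00 -1.74240955e-04]
(array([   0, 1776, 2451,    0,    0,    0,    0,    7, 3629,  985,    0,
          0,    0,    0,    0,    0,    0,   14, 1000,  179,    0,    0,
          0]), array([ 0,  3,  6,  9, 12, 15, 18, 21, 24, 27, 30, 33, 36, 39, 42, 45, 48,
       51, 54, 57, 60, 63, 66, 69]))
bartop 1193 [493.02745328 -18.33452182  56.14786113] ((493.4483642578125, -18.357524871826172), (12.136087417602539, 56.13398361206055), 82.11845397949219)
[493.1023747 -18.3604555] ((493.7637939453125, -18.458614349365234), (12.002354621887207, 55.4410514831543), 82.11810302734375)
disc 26.39325958016356 ((493.4325866699219, -18.419998168945312), 36.15511703491211) ((493.57635498046875, -18.52432632446289), (71.3755111694336, 71.24880981445312), 76.3564682006836)
```

View pics/wL.png

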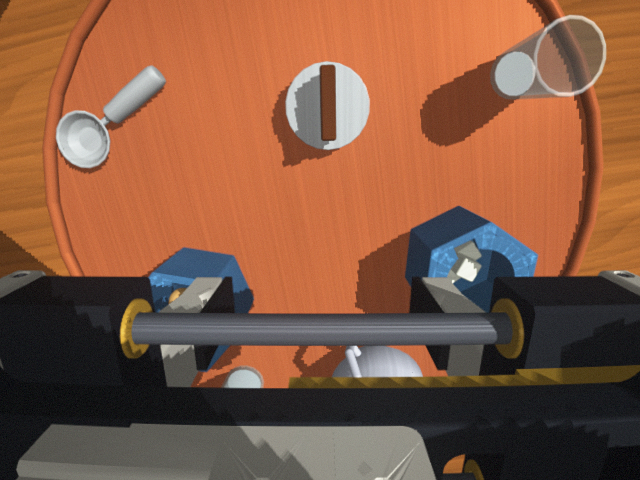

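Emit:
{"name": "send_rows", "arguments": {"steps": [[[-0.327, 0.066, -0.1, 0, 0, 0], [-0.327, 0.066, -0.2, 0, 0, 0], [-0.327, 0.066, -0.3, 0, 0, 0], [-0.327, 0.066, -0.4, 0, 0, 0], [-0.327, 0.066, -0.48, 0, 0, 0], [-0.327, 0.066, -0.505, 0, 0, 0], [-0.327, 0.066, -0.505, 0, 0, 0], [-0.327, 0.066, -0.505, 0, 0, 0]]]}}

```text
time: 4.95
tool_pos: [495.6, -17.6, 32.2]
eef_rot: [0.25, 3.128, 0.0]
wrist_force: [-0.1, 0.5, 0.6]
opening: 1.003
```

Emit:
{"name": "send_rows", "arguments": {"steps": [[[-0.007, -0.003, -0.004, 0, 0, 0], [-0.007, -0.003, -0.004, 0, 0, 0], [-0.007, -0.003, -0.004, 0, 0, 0]]]}}

```text
time: 5.25
tool_pos: [493.9, -18.4, 31.7]
eef_rot: [0.25, 3.126, 0.001]
wrist_force: [-0.6, 0.5, -0.8]
opening: 1.002
```

Emit:
{"name": "send_rows", "arguments": {"steps": [[[0, 0, 0, 0, 0, 0], [0, 0, 0, 0, 0, 0], [0, 0, 0, 0, 0, 0], [0, 0, 0, 0, 0, 0], [0, 0, 0, 0, 0, 0], [0, 0, 0, 0, 0, 0], [0, 0, 0, 0, 0, 0], [0, 0, 0, 0, 0, 0]]], "grip": 0, "newtons": 25}}

```text
time: 6.05
tool_pos: [493.8, -18.4, 31.7]
eef_rot: [0.25, 3.126, 0.001]
wrist_force: [0.2, 0.3, 0.7]
opening: 0.333
```

Emit:
{"name": "send_rows", "arguments": {"steps": [[[0, 0, 0, 0, 0, 0], [0, 0, 0, 0, 0, 0], [0, 0, 0, 0, 0, 0], [0, 0, 0, 0, 0, 0], [0, 0, 0, 0, 0, 0], [0, 0, 0, 0, 0, 0]]]}}

```text
time: 6.65
tool_pos: [493.9, -18.4, 31.7]
eef_rot: [0.25, 3.126, 0.001]
wrist_force: [0.1, 0.0, -0.3]
opening: 0.132
```

Emit:
{"name": "send_rows", "arguments": {"steps": [[[0, 0, 0.07, 0, 0, 0], [0, 0, 0.17, 0, 0, 0], [0, 0, 0.28, 0, 0, 0], [0, 0, 0.38, 0, 0, 0], [0, 0, 0.4, 0, 0, 0], [0, 0, 0.4, 0, 0, 0]]]}}

```text
time: 7.25
tool_pos: [494.3, -18.2, 152.6]
eef_rot: [0.25, 3.124, 0.003]
wrist_force: [0.2, -0.7, -2.7]
opening: 0.137
```

```bash
python3 - <<'E'
from h import *
st=ctrl.state(); print(st['time'],st['tool_pos'],st['eef_rot'],st['opening'],st['wrist_force'])
c,s=[];
E
python3 - <<'E'
import sys; sys.path.insert(0,'.'); import os; os.chdir('.')
from h import *
st=ctrl.state()
ims=[]
for n in ['side','scene']:
    p=ctrl.camera(n); W=cloud(p,st); pickle.dump((p,st,W),open(n+'1.pkl','wb'))
    ims.append(cv2.resize(p['color'][120:300,220:460] if n=='side' else p['color'][120:300,160:400],(400,300)))
cv2.imwrite('pics/m2.png',cv2.cvtColor(np.hstack(ims),cv2.COLOR_RGB2BGR))
r=R.from_rotvec(st['eef_rot']).as_matrix(); print(np.degrees(np.arctan2(r[1,0],r[0,0])),r[:,2])
E
```

```text
7.25 [494.25256159 -18.16130122 152.60562496] [2.50091637e-01 3.12422700e+00 2.76124081e-03] 0.13707638612962844 [ 0.21564902 -0.65110546 -2.66715384]
170.8460799678466 [ 0.00748764  0.00116823 -0.99997128]Traceback (most recent call last):
  File "<stdin>", line 3, in <module>
ValueError: not enough values to unpack (expected 2, got 0)
```

View pics/m2.png

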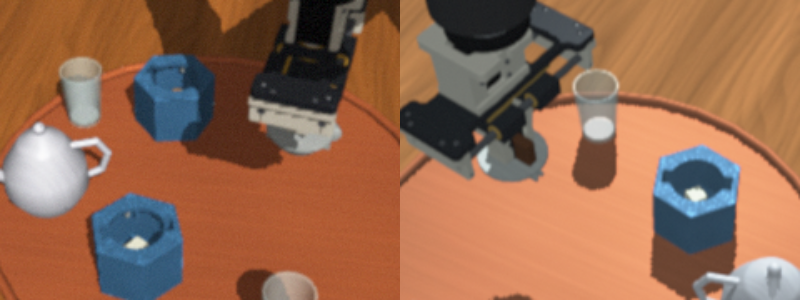

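Emit:
{"name": "send_rows", "arguments": {"steps": [[[0.529, 0.341, 0, 0, 0, 0.154], [0.529, 0.341, 0, 0, 0, 0.154], [0.529, 0.341, 0, 0, 0, 0.154], [0.529, 0.341, 0, 0, 0, 0.154], [0.529, 0.341, 0, 0, 0, 0.154], [0.529, 0.341, 0, 0, 0, 0.154], [0.529, 0.341, 0, 0, 0, 0.154]]]}}

```text
time: 8.05
tool_pos: [650.4, 83.2, 149.0]
eef_rot: [-0.505, 3.1, 0.001]
wrist_force: [0.6, -0.5, -1.1]
opening: 0.137
```

```bash
cat > look.py <<'E'
from h import *
import sys
tag=sys.argv[1]
st=ctrl.state(); r=R.from_rotvec(st['eef_rot']).as_matrix(); print(st['time'],st['tool_pos'].round(2),'yaw',np.degrees(np.arctan2(r[1,0],r[0,0])).round(2)%360,'z',r[:,2].round(4),st['wrist_force'].round(2),st['torque'].round(2),st['opening'].round(3))
if len(sys.argv)>2:
    ims=[]
    for n in ['side','scene']:
        p=ctrl.camera(n); W=cloud(p,st); pickle.dump((p,st,W),open(n+tag+'.pkl','wb'))
        u,v=(301,240) if n=='side' else (338,215)
        ims.append(cv2.resize(p['color'][v-60:v+75,u-60:u+60],(400,450),interpolation=cv2.INTER_CUBIC))
    cv2.imwrite(f'pics/{tag}.png',cv2.cvtColor(np.hstack(ims),cv2.COLOR_RGB2BGR))
E
python3 look.py k1 1
```

```text
Traceback (most recent call last):
  File "look.py", line 4, in <module>
    st=ctrl.state(); r=R.from_rotvec(st['eef_rot']).as_matrix(); print(st['time'],st['tool_pos'].round(2),'yaw',np.degrees(np.arctan2(r[1,0],r[0,0])).round(2)%360,'z',r[:,2].round(4),st['wrist_force'].round(2),st['torque'].round(2),st['opening'].round(3))
                                                                                                                                                                                                                                        ^^^^^^^^^^^^^^^^^^^
AttributeError: 'float' object has no attribute 'round'
```

Emit:
{"name": "send_rows", "arguments": {"steps": [[[0.009, 0.003, -0.06, 0, 0, 0], [0.009, 0.003, -0.12, 0, 0, 0], [0.009, 0.003, -0.12, 0, 0, 0], [0.009, 0.003, -0.12, 0, 0, 0]]]}}

```text
time: 8.45
tool_pos: [652.6, 83.5, 113.5]
eef_rot: [-0.505, 3.101, 0.001]
wrist_force: [-0.0, 0.3, -0.7]
opening: 0.132
```

```bash
sed -i "s/st\['opening'\].round(3)/st['opening']/" look.py; python3 look.py k1 1
```

```text
8.45 [652.61  83.51 113.49] yaw 198.5 z [ 1.e-04  6.e-04 -1.e+00] [-0.04  0.27 -0.7 ] [ 0.07 -0.07 -0.01] 0.1321533968488886
```

View pics/k1.png

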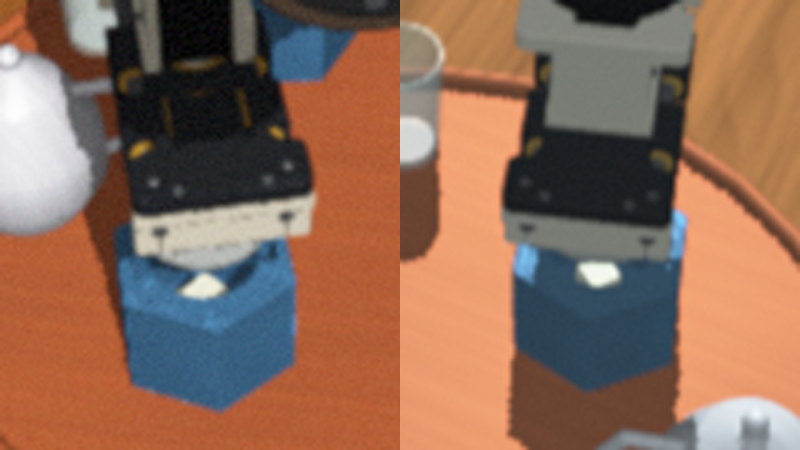

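Emit:
{"name": "send_rows", "arguments": {"steps": [[[0.001, 0.002, -0.02, 0, 0, 0], [0.001, 0.002, -0.035, 0, 0, 0], [0.001, 0.002, -0.045, 0, 0, 0], [0.001, 0.002, -0.055, 0, 0, 0], [0.001, 0.002, -0.055, 0, 0, 0]]]}}

```text
time: 9.05
tool_pos: [653.5, 84.5, 97.3]
eef_rot: [-0.505, 3.099, 0.001]
wrist_force: [-1.0, 0.0, -1.8]
opening: 0.135
```

```bash
python3 look.py k2
```

```text
9.05 [653.48  84.47  97.27] yaw 198.51 z [ 0.0012  0.001  -1.    ] [-0.97  0.03 -1.76] [ 0. -0. -0.] 0.13450641498230423
```

Emit:
{"name": "send_rows", "arguments": {"steps": [[[0, -0.001, -0.01, 0, 0, 0], [0, -0.001, -0.02, 0, 0, 0], [0, -0.001, -0.02, 0, 0, 0]]]}}

```text
time: 9.35
tool_pos: [653.2, 84.1, 90.6]
eef_rot: [-0.505, 3.1, 0.001]
wrist_force: [0.4, -0.9, -1.6]
opening: 0.134
```

```bash
python3 look.py k2
```

```text
9.35 [653.16  84.09  90.63] yaw 198.5 z [ 3.e-04  8.e-04 -1.e+00] [ 0.39 -0.92 -1.62] [-0.03  0.03 -0.02] 0.13354178203920877
```

Lugs are through without contact. Seat it.

Emit:
{"name": "send_rows", "arguments": {"steps": [[[0, 0, -0.006, 0, 0, 0], [0, 0, -0.012, 0, 0, 0], [0, 0, -0.015, 0, 0, 0], [0, 0, -0.015, 0, 0, 0]]]}}

```text
time: 9.75
tool_pos: [653.2, 84.1, 86.1]
eef_rot: [-0.505, 3.1, 0.001]
wrist_force: [-0.7, -0.1, -1.9]
opening: 0.136
```

```bash
python3 look.py k3
```

```text
9.75 [653.17  84.1   86.07] yaw 198.51 z [ 3.e-04  7.e-04 -1.e+00] [-0.72 -0.06 -1.92] [0.03 0.   0.01] 0.1359043796990377
```

Emit:
{"name": "send_rows", "arguments": {"steps": [[[0, 0, -0.003, 0, 0, 0], [0, 0, -0.005, 0, 0, 0], [0, 0, -0.005, 0, 0, 0]]]}}

```text
time: 10.05
tool_pos: [653.3, 84.1, 85.8]
eef_rot: [-0.505, 3.1, 0.001]
wrist_force: [-4.1, -0.0, 7.4]
opening: 0.137
```

```bash
python3 look.py k4 1
```

```text
10.05 [653.27  84.08  85.75] yaw 198.53 z [ 1.e-03  7.e-04 -1.e+00] [-4.08 -0.02  7.44] [ 0.1   1.11 -0.03] 0.13656811731268423
```

View pics/k4.png

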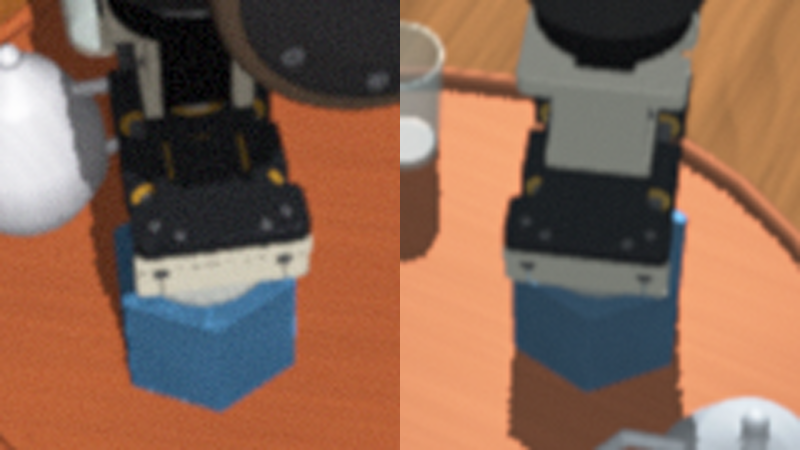

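Emit:
{"name": "send_rows", "arguments": {"steps": [[[-0.002, 0, 0.001, 0, 0, -0.02], [-0.002, 0, 0.001, 0, 0, -0.05], [-0.002, 0, 0.001, 0, 0, -0.08], [-0.002, 0, 0.001, 0, 0, -0.11], [-0.002, 0, 0.001, 0, 0, -0.11]]]}}

```text
time: 10.65
tool_pos: [652.7, 84.1, 86.1]
eef_rot: [0.037, 3.14, 0.001]
wrist_force: [0.7, -1.0, -1.1]
opening: 0.132
```

```bash
python3 look.py k5
```

```text
10.65 [652.71  84.1   86.12] yaw 178.64 z [ 1.4e-03  4.0e-04 -1.0e+00] [ 0.7  -1.02 -1.14] [-0.02 -0.01 -0.01] 0.1318760273057158
```

Emit:
{"name": "send_rows", "arguments": {"steps": [[[0, 0, -0.002, 0, 0, -0.03], [0, 0, -0.002, 0, 0, -0.06], [0, 0, -0.002, 0, 0, -0.09], [0, 0, -0.002, 0, 0, -0.112], [0, 0, -0.002, 0, 0, -0.112], [0, 0, -0.002, 0, 0, -0.112]]]}}

```text
time: 11.25
tool_pos: [653.0, 84.1, 85.8]
eef_rot: [0.58, 3.085, 0.001]
wrist_force: [0.9, 0.1, 0.4]
opening: 0.135
```

```bash
python3 look.py k6 1
```

```text
11.25 [652.97  84.13  85.82] yaw 158.7 z [ 0.0021 -0.     -1.    ] [0.95 0.14 0.36] [-0.07 -0.1  -0.01] 0.13520538768952658
```

View pics/k6.png

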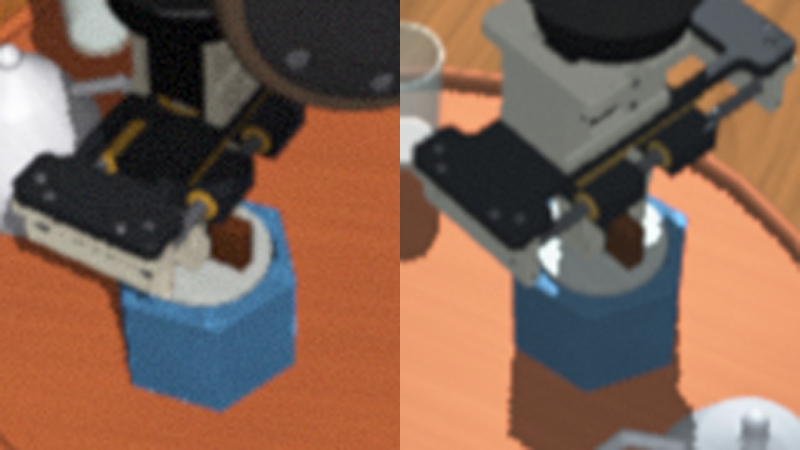

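```bash
python3 - <<'E'
from h import *
for n in ['side','scene']:
    p,st,W=pickle.load(open(n+'k6.pkl','rb')); hsv=cv2.cvtColor(p['color'],cv2.COLOR_RGB2HSV)
    d=np.hypot(W[...,0]-651,W[...,1]-85)<37
    m=d&(hsv[...,1]<70)&(W[...,2]>70)&(W[...,2]<90)&(hsv[...,2]>110); w=W[m]; print(n,'disc z',len(w),np.median(w[:,2]),cv2.minEnclosingCircle(w[:,:2].astype(np.float32)))
    m=(np.hypot(W[...,0]-651,W[...,1]-85)>38)&(np.hypot(W[...,0]-651,W[...,1]-85)<48)&(W[...,2]>65)&(W[...,2]<90)&(hsv[...,0]>95)&(hsv[...,0]<120)&(hsv[...,1]>100); print('flange z',np.median(W[m][:,2]))
E
python3 -c "
from workcell import ctrl
print(ctrl.state()['time']); ctrl.close_job()"
```

```text
side disc z 334 81.25234572177192 ((647.123046875, 86.16681671142578), 36.47012710571289)
flange z 75.82715421718865
scene disc z 384 81.96586135630201 ((651.65625, 85.13007354736328), 36.314903259277344)
flange z 76.2659675197479
11.35
the job is handed in; nothing more can be done
```

The lid is seated on bowl a, the bowl with the sugar cubes, and turned about 40 degrees clockwise. It is still gripped at a set 25 N. I handed the job in at 11.35 s.

Last checks:
- **Turn:** the tool yaw went from 198.5 to 158.7 degrees, so 39.8 degrees. There was almost no torque, and it stayed well short of the catch.
- **Seating:** the lugs went down through the notches without contact. The lid then met the bowl at a tool height of 85.8 mm, against 85.7 mm expected. In the camera depth images the disc top sits about 5.5 mm above the flange, against 5 mm for a flat seat.
- **Force:** contact at seating was about 7 N upward and 4 N sideways. I eased this off before turning, and at the end the wrist force is near zero.
- **Disagreement:** the cameras differ by 2 to 4 mm on the bowl's centre. However, the lid-to-bowl offset agreed within about 1 mm in all of them, and I placed the lid from that.
- **Not checked:** I did not tug the lid upward to test the lugs under the flange. I also did not measure the teapot, glasses and spoon again, but nothing came near them and no unexpected contact force showed.

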